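# Release and slide off the battery cover of an electronic lock

### The job

On the locksmith's bench, press the orange snap tab all the way in so that the white battery cover is released, then push the cover steadily along its rails, off its seat and completely onto the cork-lined tray in front of it, so that the battery bay is fully open. Only press and push, grasping nothing: do not lift, tip or knock the cover, and leave the padlock, jar, brass plug and cup where they stand.

Things in the scene. Friction and masses are not known exactly. Their poses are not given: they have to be found in the camera images.
- case: Grey lock unit and tray on a wooden board, all fixed to the bench. Origin: on the bench under the centre of the closed cover; z up, +y the way the cover slides off. Unit: x +-58, y -112 to 75 mm; seat at z = 50; side rails x = +-46.5 to 58, y -112 to 54, tops z = 58. Under the cover: battery bay x +-32, y +-45 mm with five cells, tops z = 47. Board x -98 to 78, y -125 to 258.
- recess (a point): Point on the floor of the finger recess behind the cover, at case x = 0, y = -85, z = 50 mm. Flat floor from y = -112 mm to the cover's rear edge (y = -55), between the side rails, open above and to the back. Two corner stops (y -68 to -57 mm, tops z = 58 mm) at the cover's rear corners leave 68 mm free between them (x = -34 to 34).
- tray (a point): Centre of the cork-lined wooden tray's floor, at case x = 0, y = 155, z = 49 mm. Tray runs from the end of the lock unit (y = 75 mm) to an end stop at y = 237 mm (top z = 60); side rails 100 mm apart, tops z = 55.
- cover: White loose battery cover, 90 (x) x 110 (y) x 12 mm, grey chevrons pointing the slide way, 0.1 to 0.17 kg. Origin: centre of underside; axes as the case's. Closed: case x = 0, y = 0, z = 50 mm, so rear edge at y = -55, top at z = 62. Held by the rails, the tab and about 1 to 2 N of friction. Fully off its seat once its origin passes case y = 130 mm; the end stop halts it at 182.
- tab (a joint): Travel of the orange snap tab, m: 0 out, 0.012 fully in; starts at 0 to 0.001. Moves straight down against about 6 N of friction, has no return spring and stays where it is left. Its nose blocks the cover's leading edge; the cover can pass only when the tab is in by more than about 0.010.
- tab_top (a point): Centre of the top face of the orange press pad (24 mm in case x, 30 mm in case y), beside the cover's leading corner at case x = -71, y = 63 mm. Top at z = 72 mm with the tab out, z = 60 mm fully in (still 10 mm proud of its housing).
- padlock: Bystander: brass padlock lying flat, body 42 x 44 x 22 mm, steel shackle reaching 54 mm in its +y; origin at the centre of the body's underside. Leave it alone.
- jar: Bystander: amber glass jar with red cap, 48 mm diameter, 62 mm high, standing; origin at the centre of its underside. Leave it alone.
- plug: Bystander: brass lock plug standing on its flange, 34 mm diameter, 40 mm high; origin at the centre of its underside. Leave it alone.
- cup: Bystander: small steel parts cup, 54 mm diameter, 45 mm high; origin at the centre of its underside. Leave it alone.
Not all that is in view belongs to the job. What is meant by the cover is not pink or purple, and is the smaller of those in its own colour.

How it is judged:
On the way, in this order (a step that is already met when the one before it is completed fails the run):
1. the snap tab is pressed in while the cover is still on its seat (value of joint tab above 0.0102 m and y of cover in the frame of case below 0.01 m), for 0.1 s.
2. the cover is pushed off its seat onto the tray (y of cover in the frame of case above 0.129 m), for 0.1 s.
At the end, for the whole second after the job is handed in: The cover lies flat (within 0.05 rad) and at rest on the tray floor between the tray's rails, its rear edge past the end of the lock unit (origin 129 to 186 mm along the case's y, within 10 mm of its centre line), and the tab is still in (more than 9.5 mm) (y of cover in the frame of case between 0.129 and 0.186 m and x of cover in the frame of case between -0.01 and 0.01 m and height (world z) of cover between 0.046 and 0.052 m and angle between cover's own z axis and vertical below 0.05 rad and value of joint tab above 0.0095 m and linear speed of cover below 0.02 m/s); the robot touches nothing.
It fails at once if the cover is lifted (more than 10 mm above its seat) (height (world z) of cover above 0.06 m).
It fails at once if the cover is tipped by more than 0.2 rad (angle between cover's own z axis and vertical above 0.2 rad).
It fails at once if the cover is knocked along (faster than 0.5 m/s) (linear speed of cover above 0.5 m/s).
It fails at once if a bystander is moved by more than 15 mm (distance of any of padlock, jar, plug, cup from where it was at the start of the episode above 0.015 m).
It also fails if it takes over 42 s, if anything falls off the work surface, if the arm or the gripper's body presses on something with over 40 N, if the wrist force passes 120 N, or if a joint passes its speed limit or range.

### The arm

A 7-joint arm with a two-finger parallel gripper is mounted at the origin on the work surface. World frame = base frame: x ahead of the robot, y to its left, z up, the work surface at z = 0. Lengths are in m, angles in rad, forces in N, time in s.
With the tool pointing down it reaches from about 0.4 to 0.875 m from the base axis. Payload 19.3 kg.
Tool frame: the origin (TCP) lies midway between the tips of the shut fingers; the grasp point (between the pads) lies 19 mm behind it (bot.pinch_z is the distance from the TCP to the grasp point, in m); z points along the fingers, y is the direction in which the jaws open and shut (so a half turn about z gives the same grasp; the last joint's range is limited). The gripper opens to 85 mm and grips with 20 to 120 N. Pads are 22 mm wide; open, the fingers measure 114 mm over their backs; the gripper's body (76 mm by 85 mm) begins 54 mm behind the grasp point. The pads swing forward as they close: fully open they stand 13 mm farther back than shut.
Start: joints at [-1.202, 0.521, -0.036, 1.599, 0.021, 1.021, -0.113], TCP at [0.266, 0.566, 0.231] pointing down, gripper open.
Joint ranges: [-2.91, 2.91], [-0.3, 2.13], [-1.5, 1.42], [0.17, 2.43], [-1.26, 4.41], [0.16, 1.93], [-2.52, 2.52]. Speed limits (rad/s): [1.89, 1.89, 2.39, 2.39, 3.01, 3.01, 3.01].

### API

Orientations are given as [roll, pitch, yaw] about the fixed x, y, z axes, in that order (R = Rz(yaw) Ry(pitch) Rx(roll)).
In Python, from workcell import bot gives the robot as it stands. The module is installed in compiled form; this text tells all that it offers.
- The arm moves only by the tool move_arm, never from a script. Its argument "moves" is text: rows parted by semicolons, each of 4 numbers parted by spaces: the shift along the tool's x, y, z in mm, then the turn about the tool's z in rad. In form: dx dy dz yaw; .... A call has exactly 10 rows; each row is the pose to reach, as a shift and turn from the pose commanded when the call began, along the tool's axes at that moment; what a row does not reach only later rows make up. A row lasts 1/12 s, in which the tool goes at most 41.7 mm and 7.16 degrees, less where a joint would pass 70% of its speed; a pose out of reach is approached as far as the arm can. A call with a gripper value outside its range is refused whole. "grip" is the opening, from 0 (shut) to 1 (fully open), set as the call begins (left out, the last holds). The fingers move at their own pace and stop on an object; "grip_force" is the grip in N (left out, the last holds). Time passes only in rows, so rows that repeat a pose let the fingers close, or fill a call up. It gives the time, the measured TCP pose, the force and the opening at its end, in the units of the state.
- bot.observe(): the state, without advancing time (a new reading comes with each control period).
- bot.grab_frame(name): name is "side" or "top"; returns a dict with "frame" (384x512x3 uint8, red, green, blue), "z_map" (384x512 float32, m along the optical axis (not along the pixel's ray), 0 where there is no reading), "K" (3x3 intrinsics, pixels), "eye" and "attitude" of the camera in the world. Camera axes: x right, y up, looking along -z (the intrinsics and any distortion apply to the point x, -y, -z); pixel columns grow to the right and rows downward; lengths in m; the calibration is good to about 2 mm. A picture is of the moment at which its call begins.
- bot.job_done(): hands the job in, once; it reports no verdict.
Trained networks look in a picture, given as the dict that the camera call returned (one of the last four; its "shot" number tells which), for a name from the list of things; names that differ only in an ending like _2 or _b are one class to them, and where a whole thing is asked for, a point or a joint stands for the part that bears it (a point fixed in the world has none). Each returns a list of dicts, best first, with "conf" (0 to 1); they miss things now and then, are a little off and sometimes report something else, mostly with a low value. They report only what shows in the picture. A call takes as long as a camera call. They do not tell look-alikes from the thing itself.
- bot.search_frame(picture, label): "at" ([column, row] in pixels, amid what is visible of it).
- bot.pinpoint(picture, label): "at" ([column, row] in pixels: a listed point, or the origin of a listed thing).
The state is a dict: "clock": time; "qpos": joint angles; "qd": joint speeds; "joint_efforts": joint torques, N m; "position": TCP position; "tool_rot": TCP orientation; "force": force on the tool from outside, world axes, zero at the start; "moment": the same for the moment, N m; "grip_width": finger opening in m.
Only numpy, scipy, OpenCV 4.12 (cv2) and the standard library are available. Lean on these libraries where they do the work, as an engineer would, in place of code of your own. Each camera call takes 0.05 s, during which the arm holds its last target. There are 200 camera calls.

## Working session

There is one attempt and no reset: what is moved stays moved. The work goes in short steps, Python scripts to look and compute and a tool call to move; the robot and the scene stay as the last step left them, time stands still between calls to the robot, and variables do not carry over. Pictures are saved under pics/ and viewed, about 8 in all and at most 12, crops included, and the job is handed in when it is done.

Besides the shell and the picture viewer there is one more tool, called after "Request:" as name(argument=value, ...), one argument or row to a line, values as JSON. move_arm: Moves the arm, as the interface text tells. Its arguments: {"type":"object","properties":{"moves":{"type":"string"},"grip":{"type":"number"},"grip_force":{"type":"number"}},"required":["moves"]}

```bash
mkdir -p pics
cat > h.py <<'E'
import numpy as np, cv2
from workcell import bot
from scipy.spatial.transform import Rotation as R
def rot(a):
    a=np.array(a,float)
    if a.shape==(3,3): return a
    return R.from_euler('xyz',a).as_matrix() if a.size==3 else R.from_quat(a).as_matrix()
def world(p,uv,z=None):
    u,v=uv; K=np.array(p["K"]); d=np.array([(u-K[0,2])/K[0,0],-(v-K[1,2])/K[1,1],-1.])
    r=rot(p["attitude"])@d; e=np.array(p["eye"])
    if z is None:
        s=float(p["z_map"][int(round(v)),int(round(u))])
    else: s=(z-e[2])/r[2]
    return e+s*r
def proj(p,w):
    c=rot(p["attitude"]).T@(np.array(w)-np.array(p["eye"])); K=np.array(p["K"])
    return np.array([K[0,2]+K[0,0]*c[0]/-c[2],K[1,2]+K[1,1]*-c[1]/-c[2]])
def save(p,n): cv2.imwrite("pics/"+n,cv2.cvtColor(p["frame"],cv2.COLOR_RGB2BGR))
E
python3 - <<'E'
from h import *
print(bot.observe())
ps={}
for n in("top","side"):
    p=bot.grab_frame(n); ps[n]=p; print(n,{k:p[k] for k in p if k not in("frame","z_map")})
    for l in("cover","tab_top","recess","tray","case","padlock","jar","plug","cup"):
        print(l,[(np.round(d["at"]).tolist(),round(d["conf"],2),np.round(world(p,d["at"]),3).tolist()) for d in bot.pinpoint(p,l)[:4]])
im=np.hstack([cv2.cvtColor(ps[n]["frame"],cv2.COLOR_RGB2BGR) for n in ps])
save(ps["top"],"t1.png");save(ps["side"],"s1.png")
E
```

```text
{'clock': 0.0, 'qpos': array([-1.20220166,  0.52203457, -0.0363173 ,  1.60001402,  0.02120266,
        1.02110808, -0.112813  ]), 'qd': array([-0.00059131, -0.00061555,  0.0004509 , -0.00193491,  0.00074129,
        0.00054004, -0.00148514]), 'joint_efforts': array([ 7.21696979e-04, -9.27090454e+01,  1.98113568e+00, -3.69916034e+01,
        1.81554415e-02,  8.40963417e-03, -1.99504319e-05]), 'position': array([0.26542295, 0.56545601, 0.23071089]), 'tool_rot': array([-3.14041733e+00,  9.22641423e-05,  2.70276781e+00]), 'force': array([-0.537395  , -0.07129789,  0.00888244]), 'moment': array([-0.0372621 ,  0.03085919, -0.02682029]), 'grip_width': 0.08579846687681632}
top {'K': array([[436.39310733,   0.        , 253.18018005],
       [  0.        , 436.39310733, 191.91697028],
       [  0.        ,   0.        ,   1.        ]]), 'eye': array([ 0.509916  , -0.06496192,  0.92674357]), 'attitude': array([ 0.07445898, -0.02624666, -1.59771407]), 'shot': 1}
cover [([346.0, 190.0], 0.94, [0.577, -0.287, 0.018]), ([328.0, 94.0], 0.9, [0.784, -0.258, 0.013]), ([333.0, 311.0], 0.72, [0.327, -0.
[... 762 characters left out ...]
43199]), 'shot': 2}
cover [([313.0, 173.0], 0.95, [0.561, -0.263, 0.017]), ([394.0, 219.0], 0.78, [0.323, -0.223, 0.015]), ([251.0, 203.0], 0.69, [0.561, -0.026, 0.063]), ([248.0, 151.0], 0.57, [0.773, -0.252, 0.014])]
tab_top [([275.0, 290.0], 0.7, [0.397, 0.102, 0.026]), ([255.0, 224.0], 0.55, [0.503, 0.028, 0.071])]
recess []
tray [([194.0, 242.0], 0.88, [0.575, 0.127, 0.052]), ([249.0, 220.0], 0.3, [0.527, 0.019, 0.062])]
case []
padlock [([230.0, 176.0], 0.85, [0.713, -0.114, 0.023])]
jar [([273.0, 288.0], 0.96, [0.397, 0.105, 0.031]), ([274.0, 183.0], 0.61, [0.578, -0.126, 0.053])]
plug [([324.0, 240.0], 0.78, [0.408, -0.075, 0.011])]
cup [([171.0, 217.0], 0.68, [0.712, 0.076, 0.011])]
```

View pics/t1.png

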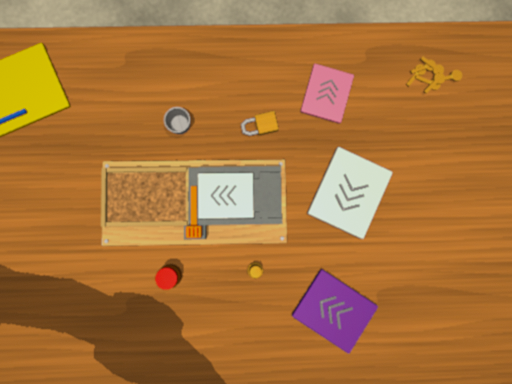

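View pics/s1.png

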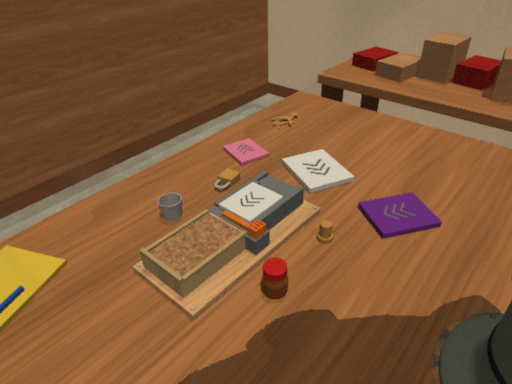

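Candidates for the cover: the white one seated in the unit at top (226,195), a larger white loose one (350,192), pink (327,93) and purple (335,310). By the description it's the small white one in the unit. I'll crop it to check and measure the case pose.

```bash
cat >> h.py <<'E'
def meas(p,name,show=None):
    f=p["frame"].astype(int); H=cv2.cvtColor(p["frame"],cv2.COLOR_RGB2HSV)
    K=np.array(p["K"]); vv,uu=np.mgrid[0:384,0:512]
    d=np.stack([(uu-K[0,2])/K[0,0],-(vv-K[1,2])/K[1,1],-np.ones(uu.shape)],-1)*p["z_map"][...,None]
    W=d@rot(p["attitude"]).T+np.array(p["eye"])
    m=(H[...,1]<50)&(H[...,2]>120)&(W[...,2]>.04)&(W[...,2]<.08)&(abs(W[...,0]-.57)<.12)&(W[...,1]>-.14)&(W[...,1]<.25)
    n,l,s,c=cv2.connectedComponentsWithStats(m.astype(np.uint8)); i=1+s[1:,4].argmax()
    mm=cv2.morphologyEx((l==i).astype(np.uint8),cv2.MORPH_CLOSE,np.ones((9,9)))
    P=[]
    cs,_=cv2.findContours(mm,0,1); c0=max(cs,key=cv2.contourArea)[:,0]
    P=np.array([world(p,q,.062)[:2] for q in c0],np.float32)
    r=cv2.minAreaRect(P*1000); print(name,"cover rect mm",r,"z med",np.median(W[mm>0][:,2]))
    o=(H[...,0]<14)&(H[...,1]>180)&(H[...,2]>130)&(W[...,2]>.055)&(W[...,2]<.08)&(abs(W[...,0]-.5)<.06)&(abs(W[...,1])<.08)
    if o.sum(): print("orange",o.sum(),W[o].min(0).round(3),W[o].max(0).round(3),np.median(W[o],0).round(3))
    return W,mm
E
python3 - <<'E'
from h import *
a=bot.grab_frame("top");b=bot.grab_frame("side")
meas(a,"top");meas(b,"side")
for o in((.567,-.035),):
    pass
x=cv2.resize(a["frame"][150:255,90:300],None,fx=3.8,fy=3.8,interpolation=2)
cv2.imwrite("pics/c1.png",x[...,::-1])
E
```

```text
top cover rect mm ((568.43408203125, -51.0380859375), (177.7171630859375, 113.27706909179688), 89.08238220214844) z med 0.05988618664240064
orange 26 [0.488 0.015 0.069] [0.511 0.038 0.075] [0.498 0.03  0.072]
side cover rect mm ((568.6498413085938, -33.517330169677734), (114.40831756591797, 94.75801849365234), 89.71123504638672) z med 0.06293533948404706
orange 253 [0.487 0.014 0.055] [0.56  0.046 0.074] [0.501 0.032 0.069]
```

View pics/c1.png

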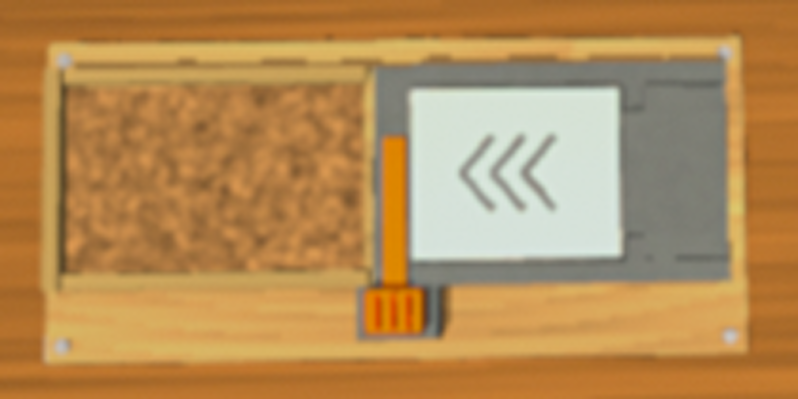

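The crop confirms the small white seated cover, with chevrons pointing left (+y) and the orange pad at (394,311). Next I'll refine the yaw and work out the first move.

```bash
cat >> h.py <<'E'
def go(x,y,z,yaw=None):
    s=bot.observe(); T=rot(s["tool_rot"]); d=T.T@(np.array([x,y,z])-s["position"])*1000
    w=0 if yaw is None else -((yaw-s["tool_rot"][2]+np.pi)%(2*np.pi)-np.pi)
    print("to",x,y,z,"->",d.round(1),round(w,3))
E
python3 - <<'E'
from h import *
a=bot.grab_frame("top");b=bot.grab_frame("side")
for n,p in(("top",a),("side",b)):
    g=cv2.cvtColor(p["frame"],cv2.COLOR_RGB2HSV)
    u,v=proj(p,(.568,-.033,.062)); 
    m=((g[...,1]<45)&(g[...,2]>(190 if n=="top" else 165))).astype(np.uint8)
    m=cv2.morphologyEx(m,cv2.MORPH_CLOSE,np.ones((7,7)))
    k,l,s,c=cv2.connectedComponentsWithStats(m); i=l[int(v)+8,int(u)] or l[int(v),int(u)]
    cs,_=cv2.findContours((l==i).astype(np.uint8),0,1); c0=max(cs,key=cv2.contourArea)[:,0]
    P=np.array([world(p,q,.062)[:2] for q in c0],np.float32)*1000
    print(n,cv2.minAreaRect(P))
go(.4975,.03,.14,1.57)
E
```

```text
top ((568.9841918945312, -33.61221694946289), (107.33816528320312, 87.4186019897461), 88.99506378173828)
side ((569.361572265625, -34.070594787597656), (109.63337707519531, 89.67402648925781), 89.38597106933594)
to 0.4975 0.03 0.14 -> [-437.6 -386.5   91.3] 1.133
```

Request:
move_arm(
  moves="-34 -30 2 0.09; -68 -60 4 0.18; -102 -90 6 0.27; -136 -120 8 0.36; -170 -150 10 0.45; -204 -180 12 0.54; -238 -210 14 0.63; -272 -240 16 0.72; -306 -270 18 0.81; -340 -300 20 0.9",
  grip=0,
)

```text
clock: 2.03
position: [0.4315, 0.182, 0.2132]
tool_rot: [3.141, -0.0, 1.799]
force: [0.5, 0.5, 0.6]
grip_width: 0.0
```

```bash
python3 -c "
from h import *
go(.499,.030,.14,1.557)"
```

```text
to 0.499 0.03 0.14 -> [-163.4   31.4   73.2] 0.242
```

Request:
move_arm(
  moves="-24 5 10 0.06; -48 10 20 0.12; -72 15 30 0.18; -96 20 40 0.24; -118 24 50 0.24; -128 25 60 0.24; -128 25 70 0.24; -128 25 71 0.24; -128 25 71 0.24; -128 25 71 0.24",
)

```text
clock: 2.87
position: [0.4848, 0.066, 0.1423]
tool_rot: [3.141, -0.0, 1.564]
force: [0.8, -0.5, -0.5]
grip_width: -0.0001
```

```bash
python3 -c "
from h import *
go(.499,.030,.08,1.557)
p=bot.grab_frame('side');q=bot.grab_frame('top')
for x in (p,q):
  for o in bot.pinpoint(x,'tab_top')[:2]: print(o['conf'],o['at'],world(x,o['at'],.072).round(4))
u,v=proj(p,(.5,.03,.09)); u,v=int(u),int(v)
c=cv2.resize(p['frame'][v-80:v+60,u-100:u+100],None,fx=3.5,fy=3.5,interpolation=2)
cv2.imwrite('pics/c2.png',c[...,::-1])"
```

```text
to 0.499 0.03 0.08 -> [-35.9  14.5  62.3] 0.007
0.93 [194.0, 231.1] [0.4996 0.028  0.072 ]
```

View pics/c2.png

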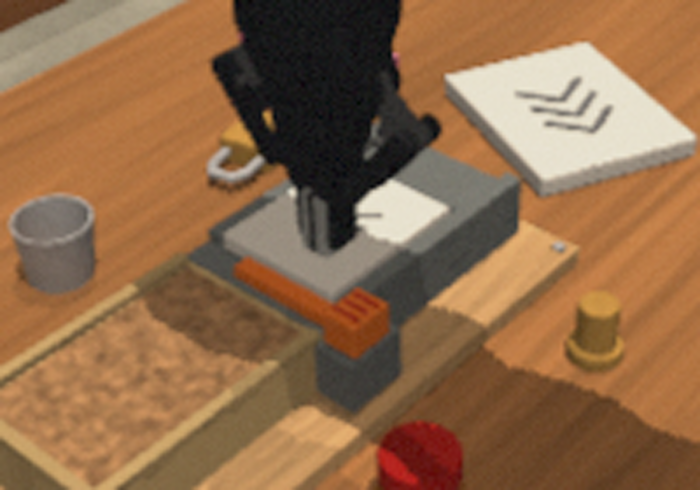

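Request:
move_arm(
  moves="-12 5 0 0.007; -24 10 8 0.007; -36 15 16 0.007; -36 15 24 0.007; -36 15 32 0.007; -36 15 40 0.007; -36 15 48 0.007; -36 15 56 0.007; -36 15 60 0.007; -36 15 60 0.007",
)

```text
clock: 3.9
position: [0.4991, 0.0291, 0.081]
tool_rot: [-3.14, 0.0, 1.556]
force: [-0.1, 0.9, 0.4]
grip_width: -0.0003
```

```bash
python3 -c "
from h import *
go(.499,.030,.06,1.557)
p=bot.grab_frame('side')
u,v=proj(p,(.5,.03,.09)); u,v=int(u),int(v)
c=cv2.resize(p['frame'][v-40:v+40,u-60:u+60],None,fx=6,fy=6,interpolation=2)
cv2.imwrite('pics/c3.png',c[...,::-1])"
```

```text
to 0.499 0.03 0.06 -> [ 0.9 -0.  21. ] -0.001
```

View pics/c3.png

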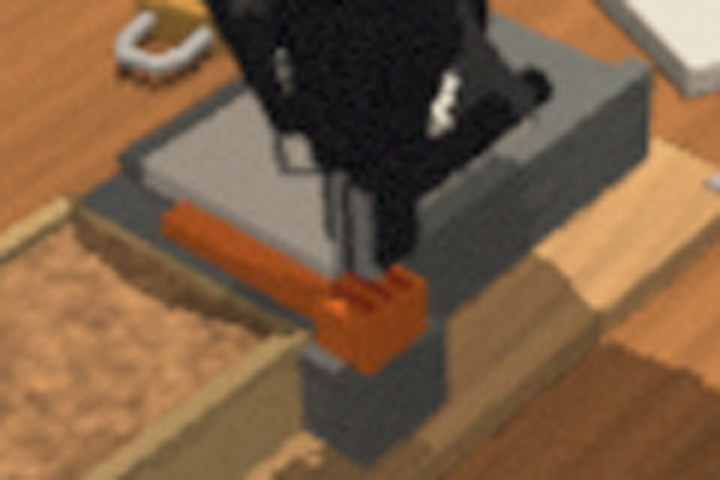

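Request:
move_arm(
  moves="0 0 4 0; 0 0 8 0; 0 0 10 0; 0 0 12 0; 0 0 14 0; 0 0 16 0; 0 0 18 0; 0 0 20 0; 0 0 21 0; 0 0 21 0",
)

```text
clock: 4.78
position: [0.4996, 0.0289, 0.0608]
tool_rot: [3.142, -0.0, 1.556]
force: [0.3, -0.8, -0.2]
grip_width: -0.0001
```

Request:
move_arm(
  moves="0 0 0.5 0; 0 0 1 0; 0 0 1.5 0; 0 0 1.5 0; 0 0 2 0; 0 0 2 0; 0 0 2 0; 0 0 2 0; 0 0 2 0; 0 0 2 0",
)

```text
clock: 5.62
position: [0.4997, 0.0289, 0.0598]
tool_rot: [3.141, -0.0, 1.556]
force: [-6.0, 0.7, 27.0]
grip_width: -0.0001
```

```bash
python3 -c "
from h import *
print(bot.observe()['force'],bot.observe()['position'])
p=bot.grab_frame('side')
u,v=proj(p,(.5,.03,.09)); u,v=int(u),int(v)
c=cv2.resize(p['frame'][v-40:v+40,u-60:u+60],None,fx=6,fy=6,interpolation=2)
cv2.imwrite('pics/c4.png',c[...,::-1])"
```

```text
[-5.98234953  0.72680366 27.04515397] [0.49967977 0.0288844  0.05982868]
```

View pics/c4.png

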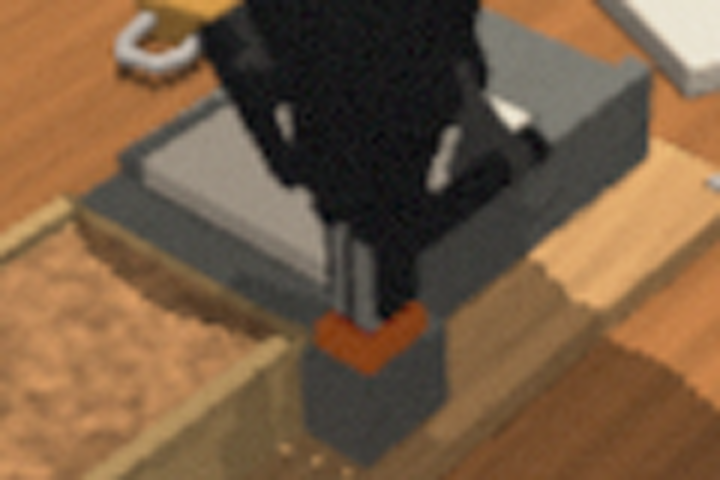

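The tab is down flush: the bar has dropped out of view and the force rose to 27 N at z = 0.0598. Next I'll rise and move over the recess.

Request:
move_arm(
  moves="0 0 -20 0; 0 0 -40 0; -10 6 -55 0; -30 18 -55 0; -55 30 -55 0; -80 42 -55 0; -105 54 -55 0; -130 66 -55 0; -146 69 -55 0; -146 69 -55 0",
)

```text
clock: 6.5
position: [0.5665, -0.1223, 0.1139]
tool_rot: [3.141, 0.002, 1.552]
force: [-0.1, -0.4, 0.7]
grip_width: 0.0002
```

```bash
python3 -c "
from h import *
go(.568,-.119,.056,1.557)"
```

```text
to 0.568 -0.119 0.056 -> [ 3.4  1.4 57.9] -0.005
```

Request:
move_arm(
  moves="1 1 8 0; 1 1 16 0; 1 1 24 0; 1 1 32 0; 1 1 40 0; 1 1 47 0; 1 1 53 0; 1 1 57 0; 1 1 58 0; 1 1 58 0",
)

```text
clock: 7.33
position: [0.5672, -0.1172, 0.0557]
tool_rot: [-3.141, 0.0, 1.556]
force: [-0.1, -0.3, -0.1]
grip_width: 0.0
```

```bash
python3 -c "
from h import *
go(.569,-.089,.056,1.557)
p=bot.grab_frame('top')
c=cv2.resize(p['frame'][150:255,90:300],None,fx=3.8,fy=3.8,interpolation=2)
cv2.imwrite('pics/c5.png',c[...,::-1])"
```

```text
to 0.569 -0.089 0.056 -> [28.2  1.3 -0.3] -0.001
```

View pics/c5.png

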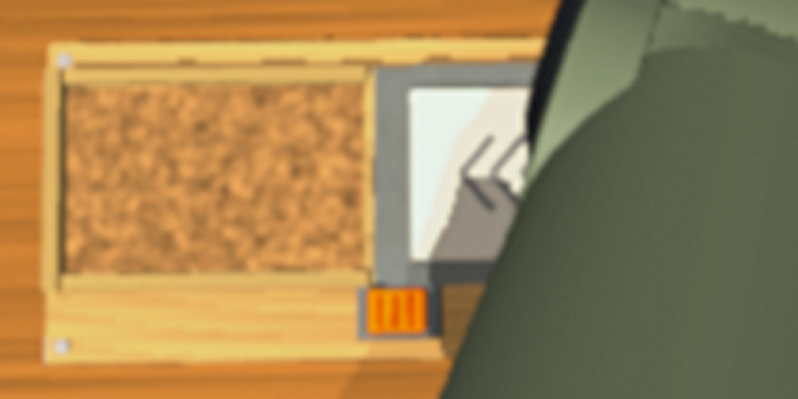

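The cover is still seated at crop (410,87)–(410,260), the tab is in, and the fingers are in the recess. Now I'll push along tool x.

Request:
move_arm(
  moves="4 1 0 0; 8 1 0 0; 11 1 0 0; 14 1 0 0; 17 1 0 0; 20 1 0 0; 24 1 0 0; 28 1 0 0; 32 1 0 0; 36 1 0 0",
)

```text
clock: 8.22
position: [0.5689, -0.0808, 0.056]
tool_rot: [3.142, 0.0, 1.556]
force: [-1.0, -1.7, 1.4]
grip_width: 0.0002
```

Request:
move_arm(
  moves="5 0 0 0; 10 0 0 0; 15 0 0 0; 20 0 0 0; 25 0 0 0; 30 0 0 0; 35 0 0 0; 40 0 0 0; 45 0 0 0; 50 0 0 0",
)

```text
clock: 9.05
position: [0.5697, -0.0307, 0.0559]
tool_rot: [-3.142, 0.0, 1.556]
force: [-0.2, -1.2, 1.1]
grip_width: -0.0001
```

```bash
python3 -c "
from h import *
go(.570,.05,.056,1.557)
p=bot.grab_frame('side'); q=bot.grab_frame('top')
u,v=proj(p,(.57,.03,.06)); u,v=int(u),int(v)
c=cv2.resize(p['frame'][v-70:v+70,u-90:u+90],None,fx=4,fy=4,interpolation=2)
cv2.imwrite('pics/c6.png',c[...,::-1])"
```

```text
to 0.57 0.05 0.056 -> [80.6 -0.9 -0.1] -0.001
```

View pics/c6.png

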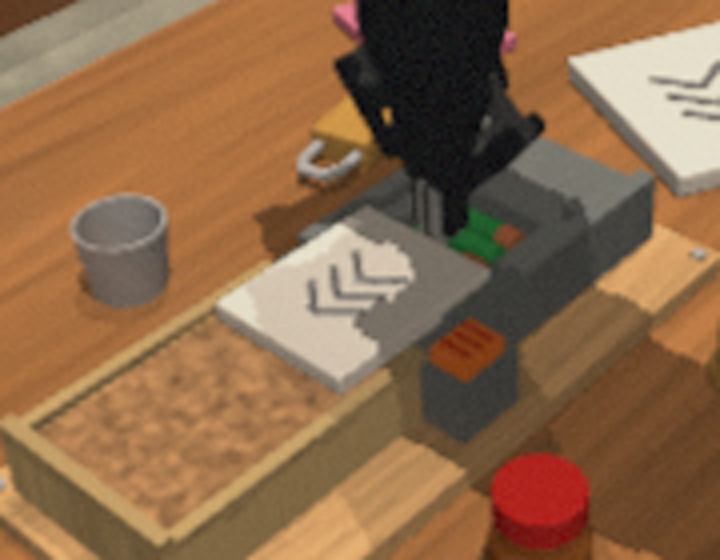

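The cover is sliding straight onto the tray and the bay is opening. I'll continue.

Request:
move_arm(
  moves="5 0 0 0; 10 0 0 0; 15 0 0 0; 20 0 0 0; 25 0 0 0; 30 0 0 0; 35 0 0 0; 40 0 0 0; 45 0 0 0; 50 0 0 0",
)

```text
clock: 9.98
position: [0.5704, 0.0194, 0.0559]
tool_rot: [-3.141, -0.0, 1.556]
force: [-0.8, -0.8, 0.2]
grip_width: -0.0002
```

Request:
move_arm(
  moves="5 0 0 0; 10 0 0 0; 15 0 0 0; 20 0 0 0; 25 0 0 0; 29 0 0 0; 32 0 0 0; 34 0 0 0; 35 0 0 0; 35 0 0 0",
)

```text
clock: 10.82
position: [0.5709, 0.054, 0.0559]
tool_rot: [3.142, -0.0, 1.556]
force: [-0.1, 0.2, 0.3]
grip_width: -0.0001
```

Request:
move_arm(
  moves="-5 0 0 0; -12 0 0 0; -20 0 -5 0; -25 0 -20 0; -25 0 -45 0; -30 0 -70 0; -60 0 -90 0; -100 0 -100 0; -140 0 -100 0; -170 0 -100 0",
)

```text
clock: 11.65
position: [0.5679, -0.1206, 0.1575]
tool_rot: [3.14, 0.001, 1.553]
force: [-0.0, 0.2, 0.5]
grip_width: -0.0002
```

```bash
python3 -c "
from h import *
print(bot.observe()['position'],bot.observe()['force'])
p=bot.grab_frame('side'); q=bot.grab_frame('top')
R_=np.array([[np.cos(.013),-np.sin(.013)],[np.sin(.013),np.cos(.013)]])
for n,x in(('side',p),('top',q)):
  g=cv2.cvtColor(x['frame'],cv2.COLOR_RGB2HSV); m=((g[...,1]<50)&(g[...,2]>150)).astype(np.uint8)
  m=cv2.morphologyEx(m,cv2.MORPH_CLOSE,np.ones((7,7)));u,v=proj(x,(.572,.118,.061)).astype(int)
  k,l,s,c=cv2.connectedComponentsWithStats(m);i=l[v,u];print(i,s[i])
  cs,_=cv2.findContours((l==i).astype(np.uint8),0,1);c0=max(cs,key=cv2.contourArea)[:,0]
  P=np.array([world(x,a,.061)[:2] for a in c0],np.float32)*1000
  r=cv2.minAreaRect(P);print(n,r,'case',R_@(np.array(r[0])-[569,-34]))
a=p['frame'][150:310,130:350];b=q['frame'][95:255,80:300]
cv2.imwrite('pics/c7.png',cv2.resize(np.hstack([a,b]),None,fx=1.8,fy=1.8,interpolation=2)[...,::-1])"
```

```text
[ 0.56794687 -0.12059259  0.15746718] [-0.02101698  0.18244144  0.46766864]
13 [ 160  215   73   50 1859]
side ((570.2938842773438, 120.61856842041016), (110.41446685791016, 90.69176483154297), 88.94854736328125) case [ -0.71620983 154.62232336]
14 [ 120  173   56   46 2520]
top ((571.5921630859375, 119.73314666748047), (108.41272735595703, 89.31294250488281), 89.21802520751953) case [  0.59346944 153.75385357]
```

View pics/c7.png

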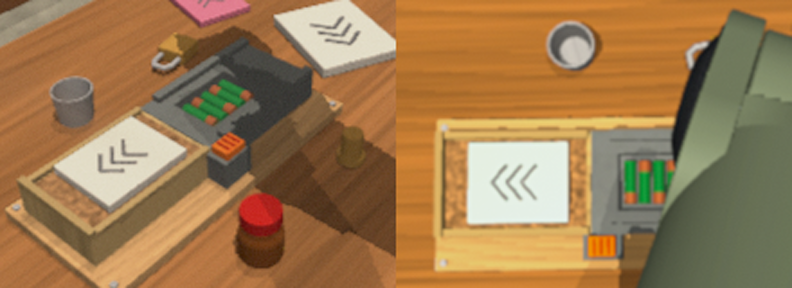

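The cover lies flat on the tray at case y ≈ 154 mm and x ≈ 0. The bay is open, the tab is in, the bystanders are undisturbed and the arm is clear.

```bash
python3 -c "
from h import *
print(bot.job_done())"
```

```text
the job is handed in; nothing more can be done
None
```

The job is done and handed in. The white cover is fully off its seat and on the cork tray, and the battery bay is open. The run took about 12 s of the 42 s allowed.

- **Tab:** I pressed it with the shut fingers until it stopped. The tip was at z = 59.8 mm with 27 N on the tool, which matches the 60 mm fully-in height. The later pictures still show it down.
- **Cover:** I pushed it from the recess along its rails at up to about 60 mm/s, with about 2 N on the tool at the readings I took. The last check from both cameras puts it at case y ≈ 154 mm and x within 1 mm of the centre line. It looks flat and straight between the tray rails.
- **Bystanders and arm:** The padlock, jar, plug and cup look undisturbed in the last pictures; I did not measure them again. The arm was raised clear and touching nothing when I handed in.

No final check failed. The side and top camera positions for the cover agreed within about 1.5 mm. No verdict is reported at hand-in.

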